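# Load a battery pack into the clamp-lever test socket

### The arm

A 6-joint arm with a two-finger parallel gripper is mounted at the origin on the work surface. World frame = base frame: x ahead of the robot, y to its left, z up, the work surface at z = 0. Lengths are in m, angles in rad, forces in N, time in s.
With the tool pointing down it reaches from about 0.425 to 0.925 m from the base axis. Payload 12.5 kg.
Tool frame: the origin (TCP) lies between the finger pads; the fingertips stand 14 mm ahead of it and the grasp point (between the pads) lies 5 mm behind it; z points along the fingers, y is the line along which they close (so a half turn about z gives the same grasp; the last joint's range is limited). The gripper opens to 85 mm and grips with 20 to 120 N. Pads are 22 mm wide; open, the fingers measure 114 mm over their backs; the gripper's body (76 mm by 85 mm) begins 54 mm behind the grasp point. The pads swing forward as they close: fully open they stand 13 mm farther back than shut.
Start: joints at [0.996, 0.491, 1.559, -0, 1.092, -0.106], TCP at [0.282, 0.558, 0.245] pointing down, gripper open.
Joint ranges: [-3.1, 3.1], [-0.84, 2.19], [0.05, 2.79], [-1.13, 4.28], [0.06, 2.93], [-2.69, 2.69]. Speed limits (rad/s): [2.22, 2.22, 2.79, 3.14, 3.14, 3.14].

### API

Orientations are given as a rotation vector (axis times angle).
In Python, from bench import robot gives the robot as it stands. The module is installed in compiled form; this text tells all that it offers.
- The arm moves only by the shell command python3 -m pendant 'ROWS' [FORCE]. ROWS is JSON, a list of rows, each an object with "claw": the opening, from -1 (shut) to 1 (fully open); "linear": the shift along the world's x, y, z in cm, a list of three; "dr": the turn, a rotation vector about the world's x, y, z in degrees, a list of three. In form: [{"claw": claw, "linear": [x, y, z], "dr": [rx, ry, rz]}, ...]. A call has exactly 10 rows; each row shifts and turns the commanded pose from where the row before left it; what a row does not reach is not made up. A row lasts 1/8 s, in which the tool goes at most 62.5 mm and 10.7 degrees, less where a joint would pass 70% of its speed; a pose out of reach is approached as far as the arm can. A call is refused whole if a number of a shift passes 6.25 or a number of a turn 10.7, either way. A call with a gripper value outside its range is refused whole. The fingers move at their own pace and stop on an object; FORCE is the grip in N (left out, the last holds). Time passes only in rows, so rows that do not move let the fingers close, or fill a call up. It gives the time, the measured TCP pose, the force, the opening and the grip force at its end, in the units of the state.
- robot.sense(): the state, without advancing time (a new reading comes with each control period).
- robot.grab_frame(name): name is "scene" or "top" or "wrist"; returns (picture, depth): 420x560x3 uint8, red, green, blue; 420x560 float32, m along the optical axis (not along the pixel's ray), 0 where there is no reading.
- robot.camera_model(name): a dict with "fovy" (degrees; the focal length in pixels is half the picture's height over the tangent of half this angle, whatever the lens; pixels are square), "cx", "cy" (the principal point, pixels), "distortion" ([k1, k2, p1, p2, k3] as OpenCV has them; the pictures are not rectified), "eye" and "orientation" of the camera in the world; the wrist camera has in their place "tool_from_camera" (4x4, takes a point from camera to tool coordinates, whose origin is the TCP and whose axes are the flange's). Camera axes: x right, y down, z forward; pixel columns grow to the right and rows downward; lengths in m; the calibration is good to about 2 mm. A picture is of the moment at which its call begins: read the wrist's pose just before it. camera_model takes no time and is no camera call.
- robot.close_job(): hands the job in; it is judged then, once.
The state is a dict: "time": time; "joint_pos": joint angles; "joint_velocities": joint speeds; "tau": joint torques, N m; "tcp_pos": TCP position; "orientation": TCP orientation; "contact_force": force on the tool from outside, world axes, zero at the start; "torque": the same for the moment, N m; "opening": finger opening in m; "grip_force": force on a finger pad.
Only numpy, scipy, OpenCV 4.12 (cv2) and the standard library are available. Lean on these libraries where they do the work, as an engineer would, in place of code of your own. Each camera call takes 0.05 s, during which the arm holds its last target. There are 200 camera calls.

### The job

Get the longer of the two battery packs ready for testing: swing the clamp lever of the test socket up until it stands upright or leans back beyond, lift the longer pack up and off its peg on the sloping rack, lay it flat in the socket's nest with its eye end at the lever's end of the nest, and let go of it; set it down, do not drop it. Then swing the lever all the way down shut over the pack, and leave the shorter pack on its peg and the phone, jar and screwdriver where they are.

Things in the scene. Friction and masses are not known exactly. Their poses are not given: they have to be found in the camera images.
- pack: Longer battery pack, black, loose, 110 g: slab 110 (x from -60 to 50) x 60 (y) x 12 mm, grip rib on top, flat 5 mm tab with an eye at its +x end. Origin on the underside, 60 mm from its plain end; z is the slab's normal, rib side. It starts against the rack's slope, hung by its eye on either peg, so its z, and a gripper square to it, stand 40 degrees from vertical. 
- pack_grip (a point): Point to grip in the pack's rib: pack frame (-30, 0, 34) mm, on the rib's mid plane; fingers close along the pack's y, tool along its -z. The grey rib is 12 mm thick (y), 50 mm long (x from -55 to -5 mm), and stands 30 mm above the slab (z from 12 to 42 mm).
- pack_eye (a point): Centre of the pack's 16 mm eye, on the underside: pack frame (64, 0, 0) mm. The tab around it is 34 mm wide and reaches 30 mm beyond the slab.
- short_pack: Shorter pack, loose, to be left hanging: same design, slab 60 x 46 x 12 mm (x from -10 to 50 mm), rib 30 mm long (x from 0 to 30 mm); rib height, tab and eye as on the longer pack. Origin on the underside, 64 mm from the eye's centre.
- rack: Fixed aluminium board, 170 mm up the slope x 290 mm (y), 40 degrees from horizontal, low edge towards the robot (-x), top edge 122 mm high. Origin on the table; mid-face is 68 mm above it. Two 8 mm pegs stand 24 mm square out of the face at y = -75 and +75 mm, 62 mm up the slope from mid-face; a pack is free once lifted over 24 mm square off the face.
- socket: Fixed grey test socket block, 180 (x from -83 to 97) x 100 (y) x 25 mm. Origin on the table. Lips 6 mm high bound the nest with 3 mm to spare all round the longer pack's slab; the +x end has a gap for the eye tab, which lies over the block beyond. The clamp lever crosses the nest at x = +36 mm.
- nest (a point): On the nest's floor, 25 mm above the table over the socket's origin, axes as the socket's. The nest runs from x = -63 to 53 mm. A seated pack's origin is here, its axes parallel to the socket's.
- clamp (a joint): Angle of the clamp lever, rad: 0 shut (lever level, lying along the socket's -y), 1.57 upright, 1.9 end stop leaning back over the hinge's +y side. Stiff hinge (about 0.15 N m): stays where it is left. It starts shut or nearly.
- clamp_hinge (a point): On the lever's hinge axis, which is parallel to the socket's x: socket frame (36, 48, 46) mm. Two cheeks 34 mm high stand beside it.
- clamp_grip (a point): Middle of the lever's white handle, 121 mm from the hinge axis; moves with the lever. Handle 14 mm wide (socket's x), 16 mm thick, 50 mm long; shut, it overhangs the block's -y side 46 mm above the table. Pinch it across its 14 mm and swing it in an arc; it turns between the pads. Shut, the lever's pressing pad stands 0.5 mm above a seated pack.
- phone: Bystander: opened phone frame lying on the mat, loose, 150 x 72 x 9 mm, origin under its centre.
- jar: Bystander: jar, 56 mm across, 70 mm high, loose, origin under its centre.
- driver: Bystander: screwdriver 160 mm long lying on the mat, loose; origin under its middle.

How it is judged:
On the way, in this order (a step that is already met when the one before it is completed fails the run):
1. the lever is swung up to upright or beyond (value of joint clamp above 1.4 rad), for 0.2 s.
2. the longer pack is lifted off its peg, clear of the rack (distance of pack from where it was at the start of the episode above 0.06 m and height (world z) of pack above 0.05 m and contact force between pack and rack below 0.05 N), for 0.1 s.
3. the pack lies flat in the nest, eye end at the lever end, let go, with the lever still up (x of pack in the frame of nest between -0.006 and 0.006 m and y of pack in the frame of nest between -0.006 and 0.006 m and z of pack in the frame of nest between -0.003 and 0.0035 m and angle between pack's own z axis and vertical below 0.07 rad and x of pack_eye in the frame of nest above 0.055 m and value of joint clamp above 1.2 rad and contact force between the fingers and pack below 0.1 N and linear speed of pack below 0.02 m/s), for 0.2 s.
At the end, for the whole second after the job is handed in: The longer pack lies at rest flat in the nest (origin within 6 mm sideways and about 3 mm in height of the nest point, within 4 degrees of level), eye end at the lever's end, and the lever is shut over it (below 0.06 rad) and still (x of pack in the frame of nest between -0.006 and 0.006 m and y of pack in the frame of nest between -0.006 and 0.006 m and z of pack in the frame of nest between -0.003 and 0.0035 m and angle between pack's own z axis and vertical below 0.07 rad and x of pack_eye in the frame of nest above 0.055 m and value of joint clamp below 0.06 rad and linear speed of pack below 0.02 m/s and velocity of joint clamp below 0.05 rad/s); the robot touches nothing.
It fails at once if the longer pack falls free (by more than about 10 mm) (contact force between pack and anything else below 0.01 N and linear speed of pack above 0.45 m/s).
It fails at once if the shorter pack is moved by more than 15 mm (distance of short_pack from where it was at the start of the episode above 0.015 m).
It fails at once if the phone is moved by more than 15 mm (distance of phone from where it was at the start of the episode above 0.015 m).
It fails at once if the jar is moved by more than 15 mm (distance of jar from where it was at the start of the episode above 0.015 m).
It fails at once if the screwdriver is moved by more than 20 mm (distance of driver from where it was at the start of the episode above 0.02 m).
It also fails if it takes over 72 s, if anything falls off the work surface, if the arm or the gripper's body presses on something with over 40 N, if the wrist force passes 120 N, or if a joint passes its speed limit or range.

## Working session

There is one attempt and no reset: what is moved stays moved. The work goes in short steps, Python scripts to look and compute and a shell command to move; the robot and the scene stay as the last step left them, time stands still between calls to the robot, and variables do not carry over. Pictures are saved under pics/ and viewed, at most 10 in all, crops included, and the job is handed in when it is done.

```bash
mkdir -p pics; cat > h.py <<'E'
from bench import robot
import numpy as np, cv2
from scipy.spatial.transform import Rotation as R
def cam(n):
    m=robot.camera_model(n); f=210/np.tan(np.radians(m['fovy'])/2)
    K=np.array([[f,0,m['cx']],[0,f,m['cy']],[0,0,1.]])
    if 'eye' in m:
        T=np.eye(4); o=np.array(m['orientation'],float)
        T[:3,:3]=o if o.shape==(3,3) else R.from_rotvec(o).as_matrix(); T[:3,3]=m['eye']
    else:
        s=robot.sense(); T=np.eye(4); T[:3,:3]=R.from_rotvec(s['orientation']).as_matrix(); T[:3,3]=s['tcp_pos']
        T=T@np.array(m['tool_from_camera'])
    return K,np.array(m['distortion'],float),T
def grab(n,name):
    K,D,T=cam(n); im,d=robot.grab_frame(n)
    cv2.imwrite(f'pics/{name}.png',im[:,:,::-1]); np.savez(f'pics/{name}.npz',im=im,d=d,K=K,D=D,T=T)
def cloud(name):
    z=np.load(f'pics/{name}.npz'); v,u=np.mgrid[:420,:560]
    p=cv2.undistortPoints(np.stack([u.ravel(),v.ravel()],1).astype(float)[:,None],z['K'],z['D'])[:,0]
    d=z['d'].ravel()
    P=np.c_[p*d[:,None],d]@z['T'][:3,:3].T+z['T'][:3,3]; P[d==0]=np.nan
    return P.reshape(420,560,3), z['im']
E
python3 - <<'E'
from h import *
for n in('top','scene'): grab(n,n)
print(robot.camera_model('top'),robot.camera_model('scene'),robot.camera_model('wrist'));print(robot.sense())
E
```

```text
{'fovy': 57.55243198647756, 'cx': 277.24346468867486, 'cy': 210.28286809349459, 'distortion': array([-0.00302154,  0.        ,  0.        ,  0.        ,  0.        ]), 'eye': array([ 0.38180948, -0.05193158,  1.09744597]), 'orientation': array([-2.11787372,  2.09957942, -0.22349617])} {'fovy': 55.14243018318197, 'cx': 280.5061199404055, 'cy': 214.87926732861595, 'distortion': array([-0.0116087,  0.       ,  0.       ,  0.       ,  0.       ]), 'eye': array([ 1.25111548, -0.52790894,  0.73831406]), 'orientation': array([-2.02780596, -1.091222  ,  0.49676214])} {'fovy': 63.72841729994173, 'cx': 281.63362854455806, 'cy': 212.15385612202286, 'distortion': array([-0.07998163,  0.        ,  0.        ,  0.        ,  0.        ]), 'tool_from_camera': array([[-3.03465266e-04, -9.51055341e-01, -3.09020462e-01,
         7.94329609e-02],
       [ 9.99999953e-01, -2.74233044e-04, -1.38031151e-04,
         3.40691801e-06],
       [ 4.65316411e-05, -3.09020489e-01,  9.51055380e-01,
        -1.29920076e-01],
       [ 0.00000000e+00,  0.00000000e+00,  0.00000000e+00,
         1.00000000e+00]])}
{'time': 0.1, 'joint_pos': array([ 9.96385009e-01,  4.91530628e-01,  1.55940463e+00, -1.33242961e-05,
        1.09169512e+00, -1.05615053e-01]), 'joint_velocities': array([-5.84613762e-05, -2.02697306e-03, -1.48502595e-03,  3.66103665e-04,
        9.63783990e-04,  1.11020544e-03]), 'tau': array([ 3.84908519e-03, -6.19438720e+01, -2.62035817e+01, -7.79789980e-05,
        2.94568934e-03,  3.29327861e-05]), 'tcp_pos': array([0.28227005, 0.55741516, 0.24476114]), 'orientation': array([-7.29571555e-01, -3.05535972e+00,  1.54275928e-03]), 'contact_force': array([-0.52838808, -0.76444545, -1.00457352]), 'torque': array([-0.02644239, -0.00051749, -0.02735843]), 'grip_force': 0.0, 'opening': 0.08555293343736178}
```

View pics/top.png

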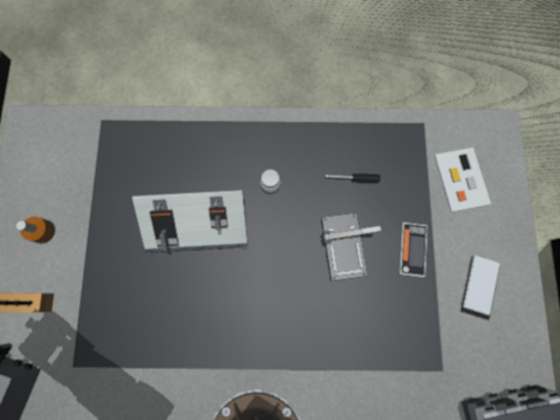

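View pics/scene.png

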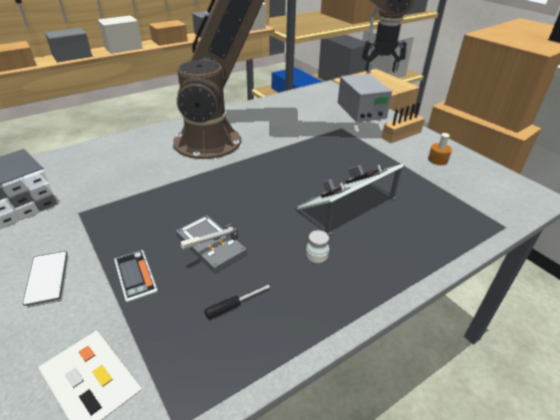

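Top view: the rack is at left, with the long pack at px (163,225) and the short one at (218,213). The socket is at (345,245), and its lever handle points right (world −y) at (370,231). The jar is at (270,181) and the phone at (414,249). Next I'll fit poses from the depth data.

```bash
python3 - <<'E'
from h import *
np.set_printoptions(precision=4,suppress=True)
P,im=cloud('top')
print('table',np.nanmedian(P[300:340,200:300,2]))
# rack face: region light, fit plane
v,u=np.mgrid[:420,:560]
m=(u>135)&(u<250)&(v>185)&(v<255)&(P[...,2]>.012)
lit=im.min(2)>110
Q=P[m&lit]; c=Q.mean(0); 
for _ in range(3):
    n=np.linalg.svd(Q-Q.mean(0),full_matrices=0)[2][2]; c=Q.mean(0); r=(Q-c)@n; Q=Q[abs(r)<.004]
n*=np.sign(n[2]); print('rack n',n,'tilt',np.degrees(np.arccos(n[2])),'yaw',np.degrees(np.arctan2(-n[1],-n[0])),'c',c,len(Q))
h=(P-c)@n
for name,mm in (('rack',m&(abs(h)<.004)),):
    q=P[mm]; print('rack box',cv2.minAreaRect(q[:,:2].astype(np.float32)), q.min(0),q.max(0))
for name,(a,b) in {'L':(140,190),'S':(200,235)}.items():
    mm=m&(u>a)&(u<b); 
    for lo,hi in((.008,.02),(.03,.05)):
        k=mm&(h>lo)&(h<hi); q=P[k]; print(name,lo,k.sum(),q.mean(0),q.min(0),q.max(0),np.median(h[k]))
# socket
s=(u>315)&(u<385)&(v>205)&(v<285)
for lo,hi in((.018,.036),(.04,.2)):
    k=s&(P[...,2]>lo)&(P[...,2]<hi); q=P[k]; print('sock',lo,k.sum(),cv2.minAreaRect(q[:,:2].astype(np.float32)),np.median(q[:,2]),q.min(0),q.max(0))
for n,(x0,y0,x1,y1) in {'jar':(255,165,285,197),'phone':(395,215,432,280),'drv':(320,170,385,186)}.items():
    q=P[y0:y1,x0:x1].reshape(-1,3); q=q[q[:,2]>.006]; print(n,q.min(0),q.max(0))
a=cv2.resize(im[185:260,130:255],(750,450),interpolation=cv2.INTER_CUBIC);cv2.imwrite('pics/c1.png',a[:,:,::-1])
a=cv2.resize(im[205:285,310:390],(600,600),interpolation=cv2.INTER_CUBIC);cv2.imwrite('pics/c2.png',a[:,:,::-1])
E
```

```text
table 0.0008003428084844
rack n [-0.6406 -0.0425  0.7667] tilt 39.94131442044299 yaw 3.7917715809245993 c [0.5761 0.1741 0.0739] 3996
rack box ((0.5689688920974731, 0.18451619148254395), (0.13647837936878204, 0.29035595059394836), 3.880382776260376) [0.4944 0.0357 0.013 ] [0.6439 0.3312 0.1255]
L 0.008 704 [0.554  0.2569 0.0757] [0.4932 0.2059 0.0215] [0.6144 0.3181 0.1253] 0.011995180041106104
L 0.03 96 [0.5128 0.2544 0.0778] [0.4921 0.2487 0.0582] [0.5355 0.2625 0.0937] 0.041137148905760576
S 0.008 310 [0.5785 0.1093 0.0879] [0.5033 0.0712 0.0227] [0.6266 0.1583 0.1246] 0.011932084449022266
S 0.03 60 [0.5574 0.1078 0.1065] [0.5424 0.102  0.0923] [0.5732 0.1147 0.1168] 0.04107853364906037
sock 0.018 2045 ((0.5115803480148315, -0.23449203372001648), (0.18019019067287445, 0.10827627032995224), 7.8703718185424805) 0.02541138500069029 [ 0.4175 -0.3001  0.0181] [ 0.6069 -0.1769  0.0359]
sock 0.04 360 ((0.5388697385787964, -0.2521524727344513), (0.03276575356721878, 0.1505262553691864), 5.0929741859436035) 0.0645131253633845 [ 0.5169 -0.327   0.0414] [ 0.5598 -0.1762  0.0906]
jar [ 0.6661 -0.066   0.0063] [ 0.72   -0.0014  0.0749]
phone [ 0.4225 -0.4844  0.006 ] [ 0.6004 -0.3879  0.0164]
drv [ 0.7013 -0.3492  0.0062] [ 0.7267 -0.1927  0.0299]
```

View pics/c2.png

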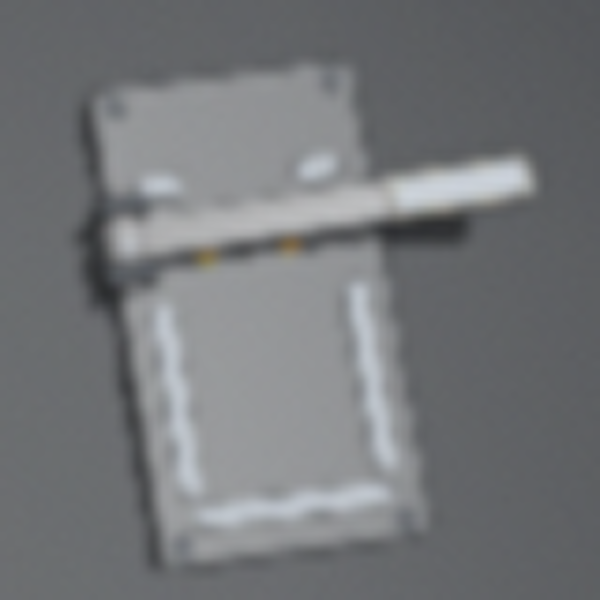

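Crop: socket with its nest opening to the lower end, +x towards image top and yaw about +8°. The hinge is at crop (120,235) and the handle at (460,185), slightly raised. I'll move the wrist camera over it.

```bash
python3 -m pendant '[{"claw":1,"linear":[2,-5,0],"dr":[0,0,-5]},{"claw":1,"linear":[2,-6,0],"dr":[0,0,-5]},{"claw":1,"linear":[2,-6,0],"dr":[0,0,-5]},{"claw":1,"linear":[2,-6,0],"dr":[0,0,-5]},{"claw":1,"linear":[2,-6,0],"dr":[0,0,-5]},{"claw":1,"linear":[2,-6,0],"dr":[0,0,-5]},{"claw":1,"linear":[2,-6,0],"dr":[0,0,-5]},{"claw":1,"linear":[2,-6,0],"dr":[0,0,-5]},{"claw":1,"linear":[2,-6,0],"dr":[0,0,-5]},{"claw":1,"linear":[2,-6,0],"dr":[0,0,-5]}]' 60
python3 -m pendant '[{"claw":1,"linear":[1,-6,0],"dr":[0,0,-2]},{"claw":1,"linear":[1,-6,0],"dr":[0,0,-2]},{"claw":1,"linear":[1,-6,0],"dr":[0,0,-1]},{"claw":1,"linear":[0,0,0],"dr":[0,0,0]},{"claw":1,"linear":[0,0,0],"dr":[0,0,0]},{"claw":1,"linear":[0,0,0],"dr":[0,0,0]},{"claw":1,"linear":[0,0,0],"dr":[0,0,0]},{"claw":1,"linear":[0,0,0],"dr":[0,0,0]},{"claw":1,"linear":[0,0,0],"dr":[0,0,0]},{"claw":1,"linear":[0,0,0],"dr":[0,0,0]}]'
python3 -c "
from h import *
grab('wrist','w1');s=robot.sense();print(s['tcp_pos'],R.from_rotvec(s['orientation']).as_matrix())"
```

```text
time: 1.35
tcp_pos: [0.4805, -0.0282, 0.2453]
orientation: [1.956, 2.458, 0.0]
contact_force: [1.5, -0.0, 0.7]
opening: 0.0852
grip_force: 0.0
time: 2.6
tcp_pos: [0.5103, -0.206, 0.2454]
orientation: [2.058, 2.374, 0.0]
contact_force: [-0.8, -0.4, 0.3]
opening: 0.0854
grip_force: 0.0
[ 0.51026185 -0.20599672  0.24531734] [[-1.41639668e-01  9.89918278e-01  8.00073877e-05]
 [ 9.89918282e-01  1.41639668e-01  1.44653015e-05]
 [ 2.98724652e-06  8.12496362e-05 -9.99999997e-01]]
```

View pics/w1.png

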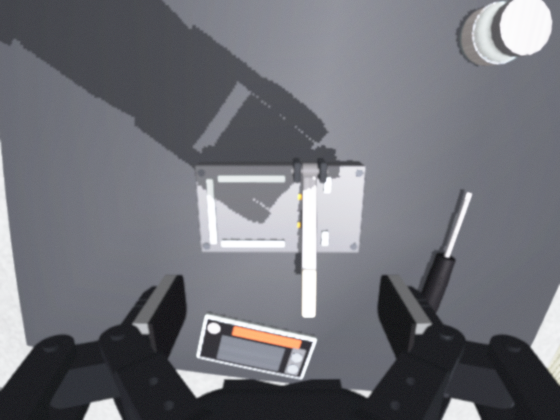

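Wrist view: block corners are at about (196,165), (364,163), (359,250) and (204,252). The hinge is at (311,170) and the handle spans (309,270)–(308,316). The nest is clear.

```bash
python3 - <<'E'
from h import *
np.set_printoptions(precision=4,suppress=True)
P,im=cloud('w1'); Z=P[...,2]
v,u=np.mgrid[:420,:560]
s=(u>185)&(u<375)&(v>155)&(v<262)
k=s&(abs(Z-.025)<.004); 
k=cv2.morphologyEx(k.astype(np.uint8),cv2.MORPH_OPEN,np.ones((3,3)))>0
print('blk',k.sum(),cv2.minAreaRect(P[k][:,:2].astype(np.float32)),np.median(Z[k]))
h=(u>300)&(u<320)&(v>268)&(v<320)&(Z>.035)
q=P[h]; print('handle',h.sum(),q.mean(0),q.min(0),q.max(0))
for r in range(170,320,8):
    c=(u==309)&(v==r); print(r,P[c][0])
for r in (285,295,305):
    row=P[r,290:330]; g=row[row[:,2]>.035]; print('edge',g[0],g[-1])
l=s&(abs(Z-.031)<.002)&(im.min(2)>180); q=P[l];print('lips',l.sum(),q.min(0),q.max(0))
for (a,b,c,d) in ((207,185,213,240),(218,177,286,182),(220,241,286,247)):
    q=P[b:d,a:c].reshape(-1,3); q=q[abs(q[:,2]-.031)<.003]; print('lip',q.mean(0),len(q))
E
```

```text
blk 11141 ((0.5129056572914124, -0.2382335364818573), (0.1800818294286728, 0.10040716081857681), 7.90293025970459) 0.026397419799645494
handle 707 [ 0.5501 -0.3008  0.0826] [ 0.5412 -0.3253  0.0667] [ 0.5605 -0.2771  0.0904]
170 [ 0.5335 -0.1845  0.0556]
178 [ 0.5351 -0.1928  0.053 ]
186 [ 0.536  -0.2     0.0561]
194 [ 0.5371 -0.2073  0.0584]
202 [ 0.5383 -0.215   0.0594]
210 [ 0.5395 -0.2226  0.061 ]
218 [ 0.5407 -0.2303  0.0623]
226 [ 0.5417 -0.2376  0.0649]
234 [ 0.5429 -0.2453  0.0664]
242 [ 0.5441 -0.2532  0.0678]
250 [ 0.5452 -0.2608  0.0698]
258 [ 0.5462 -0.268   0.0729]
266 [ 0.5476 -0.2763  0.0735]
274 [ 0.5483 -0.2825  0.0785]
282 [ 0.5494 -0.2903  0.0805]
290 [ 0.5507 -0.2981  0.0823]
298 [ 0.5517 -0.3056  0.0849]
306 [ 0.5528 -0.3131  0.0875]
314 [ 0.5543 -0.3219  0.0881]
edge [ 0.5433 -0.2991  0.0727] [ 0.5559 -0.2928  0.0804]
edge [ 0.5447 -0.3087  0.076 ] [ 0.5576 -0.3032  0.0818]
edge [ 0.546  -0.318   0.0798] [ 0.5591 -0.313   0.0845]
lips 1189 [ 0.4319 -0.2861  0.029 ] [ 0.575  -0.1941  0.033 ]
lip [ 0.4384 -0.245   0.0324] 256
lip [ 0.4782 -0.2065  0.0324] 327
lip [ 0.4879 -0.2783  0.0322] 376
```

```bash
python3 -m pendant '[{"claw":1,"linear":[2,-4.9,0],"dr":[0,0,0]},{"claw":1,"linear":[2.1,-4.8,0],"dr":[0,0,0]},{"claw":1,"linear":[0,0,-5],"dr":[0,0,0]},{"claw":1,"linear":[0,0,-5],"dr":[0,0,0]},{"claw":1,"linear":[0,0,-4],"dr":[0,0,0]},{"claw":1,"linear":[0,0,-2],"dr":[0,0,0]},{"claw":1,"linear":[0,0,-1.7],"dr":[0,0,0]},{"claw":1,"linear":[0,0,0],"dr":[0,0,0]},{"claw":1,"linear":[0,0,0],"dr":[0,0,0]},{"claw":0,"linear":[0,0,0],"dr":[0,0,0]}]' 60
python3 -m pendant '[{"claw":-1,"linear":[0,0,0],"dr":[0,0,0]},{"claw":-1,"linear":[0,0,0],"dr":[0,0,0]},{"claw":-1,"linear":[0,0,0],"dr":[0,0,0]},{"claw":-1,"linear":[0,0,0],"dr":[0,0,0]},{"claw":-1,"linear":[0,0,0],"dr":[0,0,0]},{"claw":-1,"linear":[0,0,0],"dr":[0,0,0]},{"claw":-1,"linear":[0,0,0],"dr":[0,0,0]},{"claw":-1,"linear":[0,0,0],"dr":[0,0,0]},{"claw":-1,"linear":[0,0,0],"dr":[0,0,0]},{"claw":-1,"linear":[0,0,0],"dr":[0,0,0]}]' 40
python3 - <<'E'
import numpy as np
ys=np.array([-.1365,.9907]);t0=.223
for t in np.radians([13,20,30,40,50,60,70,80,90,100]):
    d=-.121*np.cos(t);print(round(np.degrees(t)),np.round(np.r_[np.array([.5351,-.1867])+d*ys,.046+.121*np.sin(t)-.005],4))
E
```

```text
time: 3.9
tcp_pos: [0.5516, -0.3033, 0.0693]
orientation: [2.057, 2.372, 0.0]
contact_force: [0.3, -0.2, -0.2]
opening: 0.0697
grip_force: 0.0
time: 5.15
tcp_pos: [0.5512, -0.3031, 0.0684]
orientation: [2.058, 2.373, 0.0]
contact_force: [-1.4, -1.6, 1.6]
opening: 0.0136
grip_force: 44.7
13 [ 0.5512 -0.3035  0.0682]
20 [ 0.5506 -0.2993  0.0824]
30 [ 0.5494 -0.2905  0.1015]
40 [ 0.5478 -0.2785  0.1188]
50 [ 0.5457 -0.2638  0.1337]
60 [ 0.5434 -0.2466  0.1458]
70 [ 0.5407 -0.2277  0.1547]
80 [ 0.538  -0.2075  0.1602]
90 [ 0.5351 -0.1867  0.162 ]
100 [ 0.5322 -0.1659  0.1602]
```

```bash
python3 -m pendant '[{"claw":-1,"linear":[-0.06,0.42,1.42],"dr":[0,0,0]},{"claw":-1,"linear":[-0.12,0.88,1.91],"dr":[0,0,0]},{"claw":-1,"linear":[-0.16,1.2,1.73],"dr":[0,0,0]},{"claw":-1,"linear":[-0.21,1.47,1.49],"dr":[0,0,0]},{"claw":-1,"linear":[-0.23,1.72,1.21],"dr":[0,0,0]},{"claw":-1,"linear":[-0.27,1.89,0.89],"dr":[0,0,0]},{"claw":-1,"linear":[-0.27,2.02,0.55],"dr":[0,0,0]},{"claw":-1,"linear":[-0.29,2.08,0.18],"dr":[0,0,0]},{"claw":-1,"linear":[-0.29,2.08,-0.18],"dr":[0,0,0]},{"claw":-1,"linear":[0,0,0],"dr":[0,0,0]}]'
```

```text
time: 6.4
tcp_pos: [0.5318, -0.1638, 0.161]
orientation: [-2.056, -2.375, -0.0]
contact_force: [-3.9, 2.4, 4.2]
opening: 0.0134
grip_force: 51.3
```

```bash
python3 -m pendant '[{"claw":1,"linear":[0,0,0],"dr":[0,0,0]},{"claw":1,"linear":[0,0,0],"dr":[0,0,0]},{"claw":1,"linear":[0,0,0],"dr":[0,0,0]},{"claw":1,"linear":[0,0,0],"dr":[0,0,0]},{"claw":1,"linear":[0,0,3],"dr":[0,0,0]},{"claw":1,"linear":[0,0,4],"dr":[0,0,0]},{"claw":1,"linear":[0,0,4],"dr":[0,0,0]},{"claw":1,"linear":[-1,4,1],"dr":[0,0,8]},{"claw":1,"linear":[-1.5,4,0],"dr":[0,0,9]},{"claw":1,"linear":[-1.5,5,0],"dr":[0,0,9]}]' 60
python3 -m pendant '[{"claw":1,"linear":[-1.5,5,0],"dr":[0,0,9]},{"claw":1,"linear":[-1.5,5,0],"dr":[0,0,9]},{"claw":1,"linear":[-1.5,5,0],"dr":[0,0,9]},{"claw":1,"linear":[-1.5,5,0],"dr":[0,0,9]},{"claw":1,"linear":[-1.5,5,0],"dr":[0,0,9]},{"claw":1,"linear":[-1.5,3,0],"dr":[0,0,9]},{"claw":1,"linear":[-1,0,-1],"dr":[0.6,-9,5]},{"claw":1,"linear":[-1,0,-1],"dr":[0.6,-9,0]},{"claw":1,"linear":[-0.7,0,-1],"dr":[0.6,-9,0]},{"claw":1,"linear":[0,0,-1],"dr":[0.6,-9,0]}]'
python3 -m pendant '[{"claw":1,"linear":[0,0,0],"dr":[0.2,-4,0]},{"claw":1,"linear":[0,0,0],"dr":[0,0,0]},{"claw":1,"linear":[0,0,0],"dr":[0,0,0]},{"claw":1,"linear":[0,0,0],"dr":[0,0,0]},{"claw":1,"linear":[0,0,0],"dr":[0,0,0]},{"claw":1,"linear":[0,0,0],"dr":[0,0,0]},{"claw":1,"linear":[0,0,0],"dr":[0,0,0]},{"claw":1,"linear":[0,0,0],"dr":[0,0,0]},{"claw":1,"linear":[0,0,0],"dr":[0,0,0]},{"claw":1,"linear":[0,0,0],"dr":[0,0,0]}]'
python3 -c "
from h import *
grab('wrist','w2');grab('top','t2');s=robot.sense();print(s['joint_pos'],s['tcp_pos'],R.from_rotvec(s['orientation']).as_matrix())"
```

```text
time: 7.65
tcp_pos: [0.4918, -0.0347, 0.2805]
orientation: [1.466, 2.778, 0.0]
contact_force: [0.7, 0.4, -1.3]
opening: 0.0852
grip_force: 0.0
time: 8.9
tcp_pos: [0.3785, 0.2383, 0.2467]
orientation: [-0.057, 2.604, 0.002]
contact_force: [0.8, -1.4, -0.1]
opening: 0.0858
grip_force: 0.0
time: 10.15
tcp_pos: [0.3797, 0.2383, 0.2469]
orientation: [-0.053, 2.536, 0.003]
contact_force: [-1.0, 0.2, -0.9]
opening: 0.0854
grip_force: 0.0
[ 0.57310955  0.14548587  2.25366803 -0.9811226   0.36512809 -0.17318302] [0.37968163 0.23827237 0.24694193] [[-0.82169763 -0.03872502  0.56860652]
 [-0.03757179  0.99919926  0.01375531]
 [-0.56868388 -0.01006086 -0.82249463]]
```

View pics/w2.png

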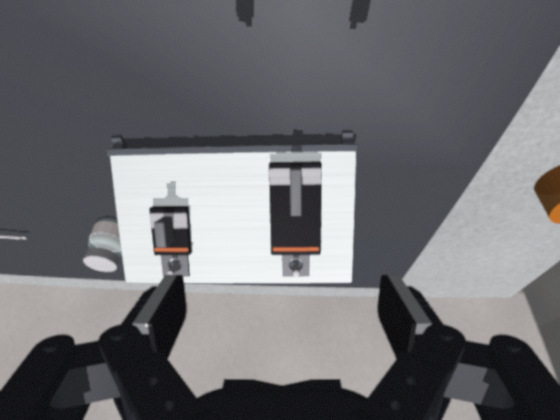

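Wrist view: the long pack hangs at (296,210), with rib (296,190), eye (296,264) and low end at image top. The short pack is at (172,230), and nothing obstructs either. Now fitting the rib.

```bash
cat > rack.py <<'E'
from h import *
np.set_printoptions(precision=4,suppress=True)
P,im=cloud('w2'); v,u=np.mgrid[:420,:560]
m=(u>122)&(u<348)&(v>158)&(v<275)
Q=P[m&(im.min(2)>190)]
for _ in range(4):
    c=Q.mean(0); n=np.linalg.svd(Q-c,full_matrices=0)[2][2]; Q=Q[abs((Q-c)@n)<.003]
n*=np.sign(n[2]); h=(P-c)@n
print('n',n,np.degrees(np.arccos(n[2])),'yaw',np.degrees(np.arctan2(-n[1],-n[0])))
mm=(u>262)&(u<330)&(v>150)&(v<280)
k=mm&(h>.009)&(h<.015); q=P[k]
b=np.cross(n,[-n[0],-n[1],0]);b/=np.linalg.norm(b); b*=np.sign(b[1]); s=np.cross(b,n); s*=np.sign(s[0]) # up slope
def rect(q):
    A=np.c_[(q-c)@s,(q-c)@b].astype(np.float32); r=cv2.minAreaRect(A); return r
k=cv2.morphologyEx(k.astype(np.uint8),cv2.MORPH_OPEN,np.ones((3,3)))>0
print('slab',rect(P[k]),k.sum())
k2=mm&(h>.036)&(h<.047); r=rect(P[k2]); print('rib',r,k2.sum(),np.median(h[k2]))
k3=mm&(h>.002)&(h<.008)&(v>252); print('tab',rect(P[k3]),k3.sum())
a=rect(P[k])
g=c+s*r[0][0]+b*r[0][1]+n*.034; print('grip',g,'s',s,'b',b)
g2=c+s*(a[0][0]-.025)+b*a[0][1]+n*.034;print('grip via slab',g2)
st=robot.sense(); Rt=R.from_rotvec(st['orientation']).as_matrix()
Rd=np.c_[-s,b,-n]; print('det',np.linalg.det(Rd),'turn',np.degrees(R.from_matrix(Rd@Rt.T).as_rotvec()))
for off in(.06,0): print(off,(g+n*off-n*.005-st['tcp_pos'])*100, g+n*off-n*.005)
E
python3 rack.py
```

```text
Traceback (most recent call last):
  File "rack.py", line 7, in <module>
    c=Q.mean(0); n=np.linalg.svd(Q-c,full_matrices=0)[2][2]; Q=Q[abs((Q-c)@n)<.003]
                   ~~~~~~~~~~~~~^^^^^^^^^^^^^^^^^^^^^
numpy.linalg.LinAlgError: SVD did not converge
```

```bash
sed -i 's/^Q=P\[m.*/Q=P[m\&(im.min(2)>190)]; print(len(Q)); Q=Q[np.isfinite(Q[:,0])]; print(len(Q))/' rack.py; python3 rack.py
```

```text
18094
18025
n [-0.6408 -0.0433  0.7665] 39.96031361912461 yaw 3.865761363682768
slab ((-0.008771546185016632, 0.08275121450424194), (0.0600714311003685, 0.11048378795385361), 89.9654769897461) 4308
rib ((-0.034514278173446655, 0.08255840837955475), (0.01062531303614378, 0.04882685840129852), 89.54421997070312) 514 0.04185976846546073
tab ((0.06281016767024994, 0.07449019700288773), (0.029579605907201767, 0.05250650271773338), 6.170517921447754) 436
grip [0.5141 0.2559 0.0721] s [0.7647 0.0517 0.6423] b [-0.0674  0.9977  0.    ]
grip via slab [0.5147 0.2562 0.0726]
det 1.0 turn [ 0.8566 -5.2619  1.6718]
0.06 [  9.9217   1.5289 -13.2708] [0.4789 0.2536 0.1142]
0 [ 13.7665   1.7887 -17.8697] [0.5173 0.2562 0.0682]
```

```bash
python3 -m pendant '[{"claw":1,"linear":[2.5,0.4,-3.3],"dr":[0.4,-2.6,0.8]},{"claw":1,"linear":[2.5,0.4,-3.3],"dr":[0.4,-2.6,0.8]},{"claw":1,"linear":[2.5,0.4,-3.3],"dr":[0,0,0]},{"claw":1,"linear":[2.4,0.3,-3.4],"dr":[0,0,0]},{"claw":1,"linear":[0,0,0],"dr":[0,0,0]},{"claw":1,"linear":[0,0,0],"dr":[0,0,0]},{"claw":1,"linear":[0,0,0],"dr":[0,0,0]},{"claw":1,"linear":[0,0,0],"dr":[0,0,0]},{"claw":1,"linear":[0,0,0],"dr":[0,0,0]},{"claw":1,"linear":[0,0,0],"dr":[0,0,0]}]' 60
python3 rack.py | tail -3; python3 -c "from h import *;print(robot.sense()['joint_pos'])"
```

```text
time: 11.5
tcp_pos: [0.4959, 0.2633, 0.1853]
orientation: [-0.085, 2.555, 0.025]
contact_force: [0.4, 0.5, -0.3]
opening: 0.0856
grip_force: 0.0
det 1.0 turn [ 0.4483 -6.3908  0.0556]
0.06 [-1.6974 -0.9726 -7.1084] [0.4789 0.2536 0.1142]
0 [  2.1474  -0.7128 -11.7073] [0.5173 0.2562 0.0682]
[ 0.46240749  0.39053611  2.09973606 -1.13361007  0.2377964  -0.11323376]
```

Joint 4 has reached its range limit (−1.13), so I'll fit a kinematic model and pick a reachable tilt about the pack's y. The grasp allows any tilt there.

```bash
cat > kin.py <<'E'
from h import *
from scipy.optimize import least_squares
np.set_printoptions(precision=4,suppress=True)
st=robot.sense()
J=np.array([[.996385,.4915306,1.55940463,0,1.0916951,-.105615],[.57310955,.14548587,2.25366803,-.9811226,.36512809,-.17318302],st['joint_pos']])
X=np.array([[.28227,.557415,.24476],[.37968163,.23827237,.24694193],st['tcp_pos']])
O=[R.from_rotvec([-.729571555,-3.05535972,.00154276]).as_matrix(),np.array([[-.82169763,-.03872502,.56860652],[-.03757179,.99919926,.01375531],[-.56868388,-.01006086,-.82249463]]),R.from_rotvec(st['orientation']).as_matrix()]
ry=lambda a:R.from_euler('y',a).as_matrix(); rz=lambda a:R.from_euler('z',a).as_matrix()
s4,s6,c6=1,1,0.
def rot(q): return rz(q[0])@ry(q[1]+q[2])@rz(s4*q[3])@ry(q[4])@rz(s6*q[5]+c6)
def pos(q,p):
    A=rz(q[0]); B=A@ry(q[1]); C=B@ry(q[2])
    return A@[p[0],0,p[1]]+B@[0,0,p[2]]+C@[p[3],0,p[4]]+rot(q)@[0,0,p[5]]
best=None
for a in(1,-1):
  for b in(1,-1):
    for c in np.arange(4)*np.pi/2:
      s4,s6,c6=a,b,c; e=sum(np.linalg.norm(rot(q)-o) for q,o in zip(J,O))
      if best is None or e<best[0]: best=(e,a,b,c)
s4,s6,c6=best[1:]
f=least_squares(lambda p:np.r_[(np.concatenate([pos(q,p)-x for q,x in zip(J,X)])),1e-3*(p-[.1,.4,.45,0,.45,.25])],[.1,.4,.45,0,.45,.25])
p=f.x
if __name__=='__main__': print(best,p,[pos(q,p)-x for q,x in zip(J,X)])
lo=np.array([-3.1,-.84,.05,-1.11,.07,-2.66]);hi=np.array([3.1,2.19,2.79,4.26,2.9,2.66])
def ik(x,Rd,seeds):
    out=None
    for q0 in seeds:
        r=least_squares(lambda q:np.r_[(pos(q,p)-x)*5,(rot(q)-Rd).ravel()],np.clip(q0,lo+.01,hi-.01),bounds=(lo,hi))
        if out is None or r.cost<out.cost: out=r
    return out
E
cat > try.py <<'E'
from kin import *
print(best,p,[pos(q,p)-x for q,x in zip(J,X)])
n=np.array([-.6408,-.0433,.7665]);s=np.array([.7647,.0517,.6423]);b=np.array([-.0674,.9977,0]);g=np.array([.5141,.2559,.0721])
seeds=[J[2]]+[np.r_[.46,.5,2,a,.3,c] for a in(0,1.5,3,4) for c in(-2,0,2)]
for flip in(0,1):
  for tilt in(40,35,30,25,20,15,10):
    Rd=R.from_rotvec(b*np.radians(40-tilt)).as_matrix()@np.c_[-s,b,-n]
    if flip: Rd=Rd@np.diag([-1,-1,1])
    for off in(0,.06):
        r=ik(g+n*off+Rd[:,2]*.005,Rd,seeds); print(flip,tilt,off,'cost %.1e'%r.cost,r.x)
E
python3 try.py
```

```text
(np.float64(1.8897090289501464e-05), 1, 1, np.float64(1.5707963267948966)) [ 0.2033 -0.2381  0.5162 -0.1     0.1448 -0.0076] [array([ 0.0554, -0.0356,  0.0016]), array([-0.0061,  0.0055, -0.0072]), array([ 0.0075, -0.0106,  0.0056])]
0 40 0 cost 1.9e-09 [0.4565 0.5516 2.5343 3.5581 0.6462 1.5357]
0 40 0.06 cost 1.9e-09 [0.4833 0.4323 2.5098 3.6908 0.5202 1.409 ]
0 35 0 cost 1.9e-09 [0.4571 0.5517 2.5402 3.5606 0.5645 1.5355]
0 35 0.06 cost 1.9e-09 [0.4839 0.432  2.5156 3.7184 0.4391 1.3864]
0 30 0 cost 1.9e-09 [0.4577 0.5516 2.5461 3.5634 0.4826 1.5348]
0 30 0.06 cost 1.9e-09 [0.4846 0.4317 2.5214 3.7571 0.358  1.3523]
0 25 0 cost 1.9e-09 [0.4583 0.5513 2.5519 3.5668 0.4004 1.5332]
0 25 0.06 cost 1.9e-09 [0.4853 0.4311 2.527  3.817  0.2775 1.297 ]
0 20 0 cost 1.9e-09 [0.459  0.5508 2.5575 3.5715 0.3179 1.5302]
0 20 0.06 cost 1.9e-09 [0.4861 0.4303 2.5324 3.9237 0.1982 1.1947]
0 15 0 cost 1.9e-09 [0.4597 0.5502 2.563  3.5791 0.2351 1.5241]
0 15 0.06 cost 1.9e-09 [0.4869 0.4294 2.5375 4.1632 0.1236 0.9593]
0 10 0 cost 1.9e-09 [0.4604 0.5494 2.5682 3.5945 0.152  1.51  ]
0 10 0.06 cost 1
[... 357 characters left out ...]
9e-09 [ 0.4577  0.5516  2.5461  3.5634  0.4826 -1.6068]
1 30 0.06 cost 1.9e-09 [ 0.4846  0.4317  2.5214  3.7571  0.358  -1.7892]
1 25 0 cost 1.9e-09 [ 0.4583  0.5513  2.5519  3.5668  0.4004 -1.6084]
1 25 0.06 cost 1.9e-09 [ 0.4853  0.4311  2.527   3.817   0.2775 -1.8446]
1 20 0 cost 1.9e-09 [ 0.459   0.5508  2.5575  3.5715  0.3179 -1.6114]
1 20 0.06 cost 1.9e-09 [ 0.4861  0.4303  2.5324  3.9237  0.1982 -1.9469]
1 15 0 cost 1.9e-09 [ 0.4597  0.5502  2.563   3.5791  0.2351 -1.6175]
1 15 0.06 cost 1.9e-09 [ 0.4869  0.4294  2.5375  4.1632  0.1236 -2.1823]
1 10 0 cost 1.9e-09 [ 0.4604  0.5494  2.5682  3.5945  0.152  -1.6316]
1 10 0.06 cost 5.1e-04 [ 0.4873  0.4326  2.5709  4.26    0.0725 -2.2747]
```

```bash
cat > rec.py <<'E'
from bench import robot
import json,os
s=robot.sense(); L=json.load(open('rec.json')) if os.path.exists('rec.json') else []
L.append([list(map(float,s[k])) for k in('joint_pos','tcp_pos','orientation')]); json.dump(L,open('rec.json','w')); print([round(x,3) for x in L[-1][0]])
E
python3 rec.py
python3 -m pendant '[{"claw":1,"linear":[-0.5,0,2],"dr":[-0.6,8,0]},{"claw":1,"linear":[-0.5,0,2],"dr":[-0.6,8,0]},{"claw":1,"linear":[0,0,2],"dr":[-0.6,8,0]},{"claw":1,"linear":[0,0,2],"dr":[-0.6,8,0]},{"claw":1,"linear":[0,0,2],"dr":[0,0,0]},{"claw":1,"linear":[0,0,0],"dr":[0,0,0]},{"claw":1,"linear":[0,0,0],"dr":[0,0,0]},{"claw":1,"linear":[0,0,0],"dr":[0,0,0]},{"claw":1,"linear":[0,0,0],"dr":[0,0,0]},{"claw":1,"linear":[0,0,0],"dr":[0,0,0]}]'
python3 rec.py
python3 -m pendant '[{"claw":1,"linear":[0,0,0],"dr":[9,0,0]},{"claw":1,"linear":[0,0,0],"dr":[9,0,0]},{"claw":1,"linear":[0,0,0],"dr":[9,0,0]},{"claw":1,"linear":[0,0,0],"dr":[9,0,0]},{"claw":1,"linear":[0,0,0],"dr":[0,0,0]},{"claw":1,"linear":[0,0,0],"dr":[0,0,0]},{"claw":1,"linear":[0,0,0],"dr":[0,0,0]},{"claw":1,"linear":[0,0,0],"dr":[0,0,0]},{"claw":1,"linear":[0,0,0],"dr":[0,0,0]},{"claw":1,"linear":[0,0,0],"dr":[0,0,0]}]'
python3 rec.py
python3 - <<'E'
s=open('kin.py').read()
a=s.index("st=robot"); b=s.index("ry=lambda")
s=s[:a]+'''import json
st=robot.sense(); rec=json.load(open('rec.json'))
J=np.array([[.996385,.4915306,1.55940463,0,1.0916951,-.105615],[.57310955,.14548587,2.25366803,-.9811226,.36512809,-.17318302]]+[r[0] for r in rec])
X=np.array([[.28227,.557415,.24476],[.37968163,.23827237,.24694193]]+[r[1] for r in rec])
O=[R.from_rotvec([-.729571555,-3.05535972,.00154276]).as_matrix(),np.array([[-.82169763,-.03872502,.56860652],[-.03757179,.99919926,.01375531],[-.56868388,-.01006086,-.82249463]])]+[R.from_rotvec(r[2]).as_matrix() for r in rec]
'''+s[b:]
s=s.replace("A@[p[0],0,p[1]]","A@[p[0],p[6],p[1]]").replace(".45,.25]",".45,.25,0]").replace("1e-3*(p-","1e-5*(p-")
open('kin.py','w').write(s)
E
python3 kin.py
```

```text
[0.462, 0.391, 2.1, -1.134, 0.238, -0.113]
time: 12.75
tcp_pos: [0.4988, 0.2511, 0.2619]
orientation: [-0.075, 2.921, -0.074]
contact_force: [-0.4, 0.4, -0.3]
opening: 0.0851
grip_force: 0.0
[0.403, 0.327, 1.806, -0.172, 0.83, -1.114]
time: 14.0
tcp_pos: [0.4987, 0.2513, 0.2621]
orientation: [0.027, 2.799, 0.825]
contact_force: [0.3, 0.2, 0.1]
opening: 0.0855
grip_force: 0.0
[0.125, 0.298, 1.976, 0.85, 0.732, -2.039]
(np.float64(1.8897090290708404e-05), 1, 1, np.float64(1.5707963267948966)) [0.     0.1967 0.5868 0.0431 0.411  0.2412 0.0659] [array([-0.,  0.,  0.]), array([ 0., -0.,  0.]), array([ 0., -0.,  0.]), array([ 0., -0., -0.]), array([ 0., -0., -0.])]
```

```bash
python3 try.py | tail -28
```

```text
0 40 0 cost 1.9e-09 [0.4443 0.661  2.1988 3.7219 0.4457 1.3311]
0 40 0.06 cost 1.9e-09 [0.4799 0.5387 2.2569 3.8614 0.4012 1.2152]
0 35 0 cost 1.9e-09 [0.4309 0.64   2.1601 3.866  0.3124 1.173 ]
0 35 0.06 cost 1.9e-09 [0.4641 0.519  2.2163 4.0816 0.2777 0.9801]
0 30 0 cost 1.9e-09 [0.4175 0.6255 2.1187 4.1957 0.1983 0.8316]
0 30 0.06 cost 9.1e-04 [0.4394 0.5125 2.196  4.26   0.1917 0.7813]
0 25 0 cost 3.4e-04 [ 0.402   0.6137  2.0626 -1.11    0.1495 -0.1579]
0 25 0.06 cost 1.9e-09 [ 0.4332  0.4999  2.13   -0.9843  0.1822 -0.26  ]
0 20 0 cost 1.9e-09 [ 0.3918  0.6149  2.0301 -0.5879  0.1974 -0.6859]
0 20 0.06 cost 1.9e-09 [ 0.4184  0.4996  2.085  -0.4814  0.2563 -0.7715]
0 15 0 cost 1.9e-09 [ 0.3796  0.618   1.9837 -0.2706  0.3012 -1.0097]
0 15 0.06 cost 1.9e-09 [ 0.4044  0.5048  2.0393 -0.2445  0.3603 -1.0152]
0 10 0 cost 1.9e-09 [ 0.368   0.6259  1.9363 -0.1271  0.4161 -1.1582]
0 10 0.06 cost 1.9e-09 [ 0.391   0.5148  1.9931 -0.1213  0.4717 -1.1436]
1 40 0 cost 1.9e-09 [ 0.4443  0.661   2.1988  3.7219  0.4457 -1.8105]
1 40 0.06 cost 1.9e-09 [ 0.4799  0.5387  2.2569  3.8614  0.4012 -
[... 165 characters left out ...]
9e-09 [ 0.4175  0.6255  2.1187  4.1957  0.1983 -2.31  ]
1 30 0.06 cost 9.1e-04 [ 0.4394  0.5125  2.196   4.26    0.1917 -2.3603]
1 25 0 cost 2.3e-03 [ 0.3887  0.6082  2.0487 -0.8023  0.1495  2.66  ]
1 25 0.06 cost 6.5e-04 [ 0.4232  0.4947  2.1165 -0.774   0.1903  2.66  ]
1 20 0 cost 1.9e-09 [ 0.3918  0.6149  2.0301 -0.5879  0.1974  2.4557]
1 20 0.06 cost 1.9e-09 [ 0.4184  0.4996  2.085  -0.4814  0.2563  2.3701]
1 15 0 cost 1.9e-09 [ 0.3796  0.618   1.9837 -0.2706  0.3012  2.1319]
1 15 0.06 cost 1.9e-09 [ 0.4044  0.5048  2.0393 -0.2445  0.3603  2.1264]
1 10 0 cost 1.9e-09 [ 0.368   0.6259  1.9363 -0.1271  0.4161  1.9834]
1 10 0.06 cost 1.9e-09 [ 0.391   0.5148  1.9931 -0.1213  0.4717  1.998 ]
```

```bash
cat > plan.py <<'E'
from kin import *
n=np.array([-.6408,-.0433,.7665]);s=np.array([.7647,.0517,.6423]);b=np.array([-.0674,.9977,0]);g0=np.array([.5141,.2559,.0721])
Rp=np.c_[s,b,n]; o=g0-34e-3*n+30e-3*s
tilt=18; Rg=R.from_rotvec(b*np.radians(40-tilt)).as_matrix()@np.c_[-s,b,-n]
tg=g0+.003*n+Rg[:,2]*.005
A=Rp.T@Rg; a=Rp.T@(tg-o)   # tool in pack
Rn=rz(np.radians(7.9)); on=np.array([.506,-.2392,.0255])
def tool(op,Rpk): return op+Rpk@a, Rpk@A
if __name__=='__main__':
    q=J[-1] if 0 else st['joint_pos']
    W=[('pre',tg+.07*n,Rg),('grip',tg,Rg),('lift',tg+.04*n,Rg),('lift2',tg+.07*n+[0,0,.08],Rg)]
    W+=[('mid',)+tool(np.array([.50,0.0,.2]),rz(0)),('above',)+tool(on+[0,0,.12],Rn),('nest',)+tool(on,Rn)]
    x0,R0=np.array(st['tcp_pos']),R.from_rotvec(st['orientation']).as_matrix()
    for nm,x,Rd in W:
        r=ik(x,Rd,[q]); q=r.x
        print(nm,'%.0e'%r.cost,q,'\n   d',(x-x0)*100,'turn',np.degrees(R.from_matrix(Rd@R0.T).as_rotvec()),'tcp',x); x0,R0=x,Rd
E
python3 plan.py
```

```text
pre 2e-09 [ 0.4188  0.4757  2.0766 -0.3531  0.312  -0.8979] 
   d [ -2.9871   0.158  -13.8766] turn [-32.2322  -5.5596  -0.2934] tcp [0.4689 0.2528 0.1233]
grip 2e-09 [ 0.3881  0.6099  2.0148 -0.4235  0.2388 -0.8521] 
   d [ 4.4856  0.3031 -5.3655] turn [ 0. -0. -0.] tcp [0.5137 0.2559 0.0696]
lift 2e-09 [ 0.405   0.534   2.0528 -0.3826  0.2771 -0.8792] 
   d [-2.5632 -0.1732  3.066 ] turn [ 0. -0. -0.] tcp [0.4881 0.2541 0.1003]
lift2 2e-09 [ 0.4188  0.3409  1.9997 -0.217   0.5157 -1.0458] 
   d [-1.9224 -0.1299 10.2995] turn [ 0. -0. -0.] tcp [0.4689 0.2528 0.2033]
mid 7e-09 [-0.1183  0.4309  1.7598 -0.0455  1.3326 -1.6698] 
   d [ -0.073  -25.2845   2.9065] turn [-1.3477 39.9466 -3.708 ] tcp [ 0.4681 -0.      0.2324]
above 7e-09 [-0.4974  0.5626  1.6868 -0.2393  1.2161 -2.0858] 
   d [  0.6303 -24.358   -5.45  ] turn [0.  0.  7.9] tcp [ 0.4744 -0.2436  0.1779]
nest 7e-09 [-0.4974  0.7289  1.7609 -0.2703  0.9834 -2.018 ] 
   d [  0.   0. -12.] turn [-0.  0. -0.] tcp [ 0.4744 -0.2436  0.0579]
```

```bash
python3 -m pendant '[{"claw":1,"linear":[0,0,0],"dr":[-6.4,-1.1,-0.1]},{"claw":1,"linear":[0,0,0],"dr":[-6.4,-1.1,-0.1]},{"claw":1,"linear":[-1,0,-2],"dr":[-6.4,-1.1,-0.1]},{"claw":1,"linear":[-1,0,-3],"dr":[-6.4,-1.1,0]},{"claw":1,"linear":[-1,0.2,-3],"dr":[-6.6,-1.2,0]},{"claw":1,"linear":[0,0,-3],"dr":[0,0,0]},{"claw":1,"linear":[0,0,-2.9],"dr":[0,0,0]},{"claw":1,"linear":[0,0,0],"dr":[0,0,0]},{"claw":1,"linear":[0,0,0],"dr":[0,0,0]},{"claw":1,"linear":[0,0,0],"dr":[0,0,0]}]' 60
python3 plan.py | head -4
```

```text
time: 15.25
tcp_pos: [0.4698, 0.2529, 0.1259]
orientation: [-0.092, 2.825, 0.026]
contact_force: [0.2, -0.4, 0.8]
opening: 0.0853
grip_force: 0.0
pre 2e-09 [ 0.4188  0.4757  2.0766 -0.3531  0.312  -0.8979] 
   d [-0.0933 -0.0058 -0.2632] turn [-0.4526  0.06    0.0654] tcp [0.4689 0.2528 0.1233]
grip 2e-09 [ 0.3881  0.6099  2.0148 -0.4235  0.2388 -0.8521] 
   d [ 4.4856  0.3031 -5.3655] turn [ 0. -0. -0.] tcp [0.5137 0.2559 0.0696]
```

```bash
python3 -m pendant '[{"claw":1,"linear":[1.2,0.1,-1.5],"dr":[-0.4,0,0]},{"claw":1,"linear":[1.2,0.1,-1.5],"dr":[0,0,0]},{"claw":1,"linear":[1,0.1,-1.3],"dr":[0,0,0]},{"claw":1,"linear":[0.7,0,-0.9],"dr":[0,0,0]},{"claw":1,"linear":[0.3,0,-0.4],"dr":[0,0,0]},{"claw":1,"linear":[0,0,0],"dr":[0,0,0]},{"claw":1,"linear":[0,0,0],"dr":[0,0,0]},{"claw":0,"linear":[0,0,0],"dr":[0,0,0]},{"claw":-0.5,"linear":[0,0,0],"dr":[0,0,0]},{"claw":-1,"linear":[0,0,0],"dr":[0,0,0]}]' 40
python3 -m pendant '[{"claw":-1,"linear":[0,0,0],"dr":[0,0,0]},{"claw":-1,"linear":[0,0,0],"dr":[0,0,0]},{"claw":-1,"linear":[0,0,0],"dr":[0,0,0]},{"claw":-1,"linear":[0,0,0],"dr":[0,0,0]},{"claw":-1,"linear":[0,0,0],"dr":[0,0,0]},{"claw":-1,"linear":[0,0,0],"dr":[0,0,0]},{"claw":-1,"linear":[0,0,0],"dr":[0,0,0]},{"claw":-1,"linear":[0,0,0],"dr":[0,0,0]},{"claw":-1,"linear":[0,0,0],"dr":[0,0,0]},{"claw":-1,"linear":[0,0,0],"dr":[0,0,0]}]' 70
python3 plan.py | head -4
```

```text
time: 16.5
tcp_pos: [0.5133, 0.2558, 0.0689]
orientation: [-0.094, 2.827, 0.015]
contact_force: [0.2, -0.1, 0.2]
opening: 0.0319
grip_force: 0.0
time: 17.75
tcp_pos: [0.5133, 0.2558, 0.0689]
orientation: [-0.094, 2.827, 0.015]
contact_force: [-3.1, -0.5, 6.3]
opening: 0.0106
grip_force: 68.9
pre 2e-09 [ 0.4188  0.4757  2.0766 -0.3531  0.312  -0.8979] 
   d [-4.4403 -0.2965  5.4388] turn [-0.0115 -0.0339  0.0523] tcp [0.4689 0.2528 0.1233]
grip 2e-09 [ 0.3881  0.6099  2.0148 -0.4235  0.2388 -0.8521] 
   d [ 4.4856  0.3031 -5.3655] turn [ 0. -0. -0.] tcp [0.5137 0.2559 0.0696]
```

```bash
python3 -m pendant '[{"claw":-1,"linear":[-0.32,-0.02,0.38],"dr":[0,0,0]},{"claw":-1,"linear":[-0.64,-0.04,0.77],"dr":[0,0,0]},{"claw":-1,"linear":[-0.64,-0.04,0.77],"dr":[0,0,0]},{"claw":-1,"linear":[-0.64,-0.04,0.77],"dr":[0,0,0]},{"claw":-1,"linear":[-0.96,-0.07,1.15],"dr":[0,0,0]},{"claw":-1,"linear":[-0.96,-0.07,1.15],"dr":[0,0,0]},{"claw":-1,"linear":[0,0,2.5],"dr":[0,0,0]},{"claw":-1,"linear":[0,0,3],"dr":[0,0,0]},{"claw":-1,"linear":[0,0,3],"dr":[0,0,0]},{"claw":-1,"linear":[0,0,0],"dr":[0,0,0]}]'
python3 - <<'E'
from h import *
grab('wrist','w3')
import subprocess
E
python3 plan.py | sed -n '5,12p'; python3 - <<'E'
from plan import *
for nm,x,Rd in [('mid',)+tool(np.array([.50,0.0,.2]),rz(0)),('above',)+tool(on+[0,0,.12],Rn)]:
    print(nm,(x-st['tcp_pos'])*100,np.degrees(R.from_matrix(Rd@R.from_rotvec(st['orientation']).as_matrix().T).as_rotvec()))
E
```

```text
time: 19.0
tcp_pos: [0.4718, 0.2533, 0.206]
orientation: [-0.094, 2.824, 0.018]
contact_force: [0.4, 0.3, -2.0]
opening: 0.0105
grip_force: 68.3
lift 2e-09 [ 0.405   0.534   2.0528 -0.3826  0.2771 -0.8792] 
   d [-2.5632 -0.1732  3.066 ] turn [ 0. -0. -0.] tcp [0.4881 0.2541 0.1003]
lift2 2e-09 [ 0.4188  0.3409  1.9997 -0.217   0.5157 -1.0458] 
   d [-1.9224 -0.1299 10.2995] turn [ 0. -0. -0.] tcp [0.4689 0.2528 0.2033]
mid 7e-09 [-0.1183  0.4309  1.7598 -0.0455  1.3326 -1.6698] 
   d [ -0.073  -25.2845   2.9065] turn [-1.3477 39.9466 -3.708 ] tcp [ 0.4681 -0.      0.2324]
above 7e-09 [-0.4974  0.5626  1.6868 -0.2393  1.2161 -2.0858] 
   d [  0.6303 -24.358   -5.45  ] turn [0.  0.  7.9] tcp [ 0.4744 -0.2436  0.1779]
mid [ -0.322  -25.3039   2.7845] [-1.3847 39.9982 -3.6433]
above [  0.3083 -49.662   -2.6655] [-4.1369 39.809   3.9329]
```

View pics/w3.png

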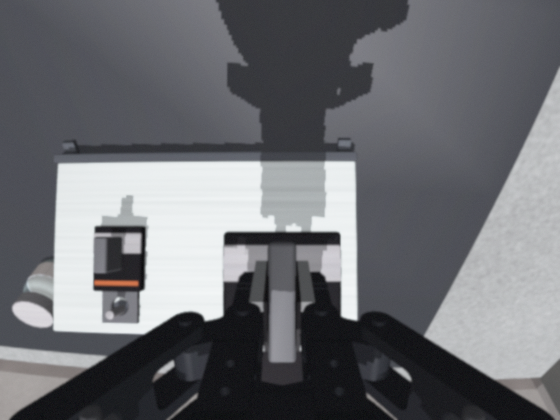

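```bash
python3 -m pendant '[{"claw":-1,"linear":[0,0,2.6],"dr":[-0.14,4,-0.36]},{"claw":-1,"linear":[0,0,2.7],"dr":[-0.14,4,-0.36]},{"claw":-1,"linear":[0,-2.5,0],"dr":[-0.14,4,-0.36]},{"claw":-1,"linear":[0,-3.2,0],"dr":[-0.14,4,-0.36]},{"claw":-1,"linear":[0,-3.2,0],"dr":[-0.14,4,-0.36]},{"claw":-1,"linear":[-0.1,-3.2,0],"dr":[-0.14,4,-0.36]},{"claw":-1,"linear":[-0.1,-3.2,0],"dr":[-0.14,4,-0.36]},{"claw":-1,"linear":[-0.1,-3.2,0],"dr":[-0.14,4,-0.36]},{"claw":-1,"linear":[0,-3.2,0],"dr":[-0.14,4,-0.36]},{"claw":-1,"linear":[0,-3.2,0],"dr":[-0.14,4,-0.36]}]'
python3 -m pendant '[{"claw":-1,"linear":[0.1,-3.5,0],"dr":[0,0,1.1]},{"claw":-1,"linear":[0.1,-3.5,0],"dr":[0,0,1.1]},{"claw":-1,"linear":[0.1,-3.5,0],"dr":[0,0,1.1]},{"claw":-1,"linear":[0.1,-3.5,0],"dr":[0,0,1.1]},{"claw":-1,"linear":[0.1,-3.5,0],"dr":[0,0,1.1]},{"claw":-1,"linear":[0.1,-3.5,0],"dr":[0,0,1.2]},{"claw":-1,"linear":[0,-3,0],"dr":[0,0,1.2]},{"claw":-1,"linear":[0,0,0],"dr":[0,0,0]},{"claw":-1,"linear":[0,0,0],"dr":[0,0,0]},{"claw":-1,"linear":[0,0,0],"dr":[0,0,0]}]'
cat > dn.py <<'E'
from plan import *
x,Rd=tool(on,Rn)
print((x-st['tcp_pos'])*100,np.degrees(R.from_matrix(Rd@R.from_rotvec(st['orientation']).as_matrix().T).as_rotvec()),st['joint_pos'])
E
python3 dn.py; python3 -c "
from h import *
grab('wrist','w4');grab('scene','s4')
a=cv2.imread('pics/w4.png');b=cv2.resize(cv2.imread('pics/s4.png')[120:330,100:380],(560,420));
cv2.imwrite('pics/m4.png',cv2.resize(np.hstack([a,b]),(800,300)))"
```

```text
time: 20.3
tcp_pos: [0.4682, 0.0029, 0.2555]
orientation: [0.001, -2.752, 0.001]
contact_force: [-0.4, 0.3, -1.6]
opening: 0.0108
grip_force: 68.4
time: 21.55
tcp_pos: [0.4747, -0.2351, 0.2563]
orientation: [0.192, -2.749, 0.038]
contact_force: [0.2, 0.5, -1.1]
opening: 0.0105
grip_force: 68.4
[ -0.0254  -0.8436 -19.8486] [ 0.0315 -0.124  -0.1068] [-0.4841  0.4717  1.6133 -0.2262  1.3802 -2.1152]
```

View pics/m4.png

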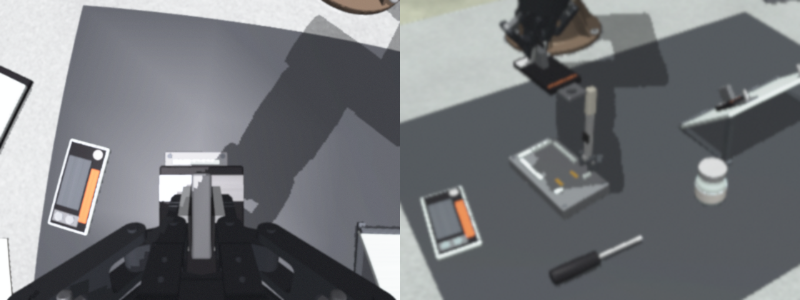

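Left: the pack hangs level in the grip above the nest, plain end at (200,170). Right: the lever stands upright and the nest is empty. Next I'll check the held pack's pose from depth.

```bash
python3 - <<'E'
from plan import *
P,im=cloud('w4'); v,u=np.mgrid[:420,:560]
x,Rd=np.array(st['tcp_pos']),R.from_rotvec(st['orientation']).as_matrix()
Rk=Rd@A.T; ok=x-Rk@a   # assumed pack pose now
Q=(P-ok)@Rk  # in assumed pack frame
m=(u>215)&(u<350)&(v>225)&(v<320)&(abs(Q[...,2]-.012)<.006)&(abs(Q[...,1])<.036)&(Q[...,0]>-.075)&(Q[...,0]<-.0)
q=Q[m]; c=q.mean(0); 
nn=np.linalg.svd(q-c,full_matrices=0)[2][2]; nn*=np.sign(nn[2])
print(m.sum(),'slab mean',c,'normal',nn)
print('x lo',np.percentile(q[:,0],[0,1,2]),'y',np.percentile(q[:,1],[0,1,99,100]))
print(cv2.minAreaRect(q[:,:2].astype(np.float32)))
m=(abs(Q[...,2]-.042)<.004)&(abs(Q[...,1])<.012)&(Q[...,0]<-.01)&(Q[...,0]>-.07); q=Q[m]; print('rib top',m.sum(),q.mean(0),q.min(0),q.max(0))
print('origin',ok,'Rk z',Rk[:,2])
# nest lip at visible plain end
m=(u>225)&(u<325)&(v>205)&(v<240)&(abs(P[...,2]-.0315)<.003); S=(P-on)@Rn; print('end lip in socket',m.sum(),S[m].mean(0) if m.any() else '',S[m].min(0),S[m].max(0))
E
```

```text
4542 slab mean [-0.0466  0.0004  0.0122] normal [-0.0028 -0.0004  1.    ]
x lo [-0.0594 -0.0593 -0.0593] y [-0.0301 -0.0292  0.0298  0.0305]
((-0.038448937237262726, 0.00022917427122592926), (0.06064697727560997, 0.0418069064617157), 89.9386215209961)
rib top 3235 [-0.0331  0.0002  0.042 ] [-0.0544 -0.0118  0.038 ] [-0.01    0.0119  0.046 ]
origin [ 0.5063 -0.2309  0.2242] Rk z [0.0017 0.0008 1.    ]
end lip in socket 391 [-0.0667 -0.0004  0.0067] [-0.0784 -0.0406  0.0035] [-0.0638  0.0354  0.0085]
```

```bash
python3 -m pendant '[{"claw":-1,"linear":[-0.1,-0.85,0],"dr":[0,-0.1,-0.1]},{"claw":-1,"linear":[0,0,-2],"dr":[0,0,0]},{"claw":-1,"linear":[0,0,-4],"dr":[0,0,0]},{"claw":-1,"linear":[0,0,-4],"dr":[0,0,0]},{"claw":-1,"linear":[0,0,-4],"dr":[0,0,0]},{"claw":-1,"linear":[0,0,-2.5],"dr":[0,0,0]},{"claw":-1,"linear":[0,0,-1.5],"dr":[0,0,0]},{"claw":-1,"linear":[0,0,-0.8],"dr":[0,0,0]},{"claw":-1,"linear":[0,0,0],"dr":[0,0,0]},{"claw":-1,"linear":[0,0,0],"dr":[0,0,0]}]'
python3 dn.py
```

```text
time: 22.9
tcp_pos: [0.474, -0.2447, 0.0694]
orientation: [0.189, -2.753, 0.039]
contact_force: [0.3, -0.2, -1.1]
opening: 0.0108
grip_force: 68.4
[ 0.0394  0.1126 -1.1535] [0.0872 0.0714 0.0272] [-0.4991  0.7111  1.7571 -0.2682  1.0024 -2.0245]
```

```bash
python3 -m pendant '[{"claw":-1,"linear":[-0.05,0.11,0],"dr":[0.1,0,0]},{"claw":-1,"linear":[0,0,-0.3],"dr":[0,0,0]},{"claw":-1,"linear":[0,0,-0.3],"dr":[0,0,0]},{"claw":-1,"linear":[0,0,-0.2],"dr":[0,0,0]},{"claw":-1,"linear":[0,0,-0.15],"dr":[0,0,0]},{"claw":-1,"linear":[0,0,-0.1],"dr":[0,0,0]},{"claw":-1,"linear":[0,0,-0.1],"dr":[0,0,0]},{"claw":-1,"linear":[0,0,0],"dr":[0,0,0]},{"claw":-1,"linear":[0,0,0],"dr":[0,0,0]},{"claw":-1,"linear":[0,0,0],"dr":[0,0,0]}]'
python3 dn.py
```

```text
time: 24.15
tcp_pos: [0.4732, -0.2433, 0.0583]
orientation: [0.189, -2.752, 0.036]
contact_force: [-1.7, 2.2, 12.8]
opening: 0.0107
grip_force: 70.3
[ 0.1213 -0.0243 -0.0442] [-0.0231  0.0001  0.0384] [-0.4982  0.7272  1.7637 -0.2701  0.9824 -2.0181]
```

```bash
python3 -m pendant '[{"claw":-0.6,"linear":[0,0,0],"dr":[0,0,0]},{"claw":-0.3,"linear":[0,0,0],"dr":[0,0,0]},{"claw":0,"linear":[0,0,0],"dr":[0,0,0]},{"claw":0.3,"linear":[0,0,0],"dr":[0,0,0]},{"claw":0.3,"linear":[0,0,0],"dr":[0,0,0]},{"claw":0.3,"linear":[0,0,1],"dr":[0,0,0]},{"claw":0.3,"linear":[0,0,3],"dr":[0,0,0]},{"claw":0.3,"linear":[0,0,4],"dr":[0,0,0]},{"claw":0.3,"linear":[0,0,5],"dr":[0,0,0]},{"claw":0.3,"linear":[0,0,5],"dr":[0,0,0]}]'
python3 -c "
from h import *
grab('wrist','w5');grab('scene','s5');grab('top','t5')
b=cv2.resize(cv2.imread('pics/s5.png')[150:310,100:320],(550,400));a=cv2.resize(cv2.imread('pics/w5.png'),(533,400))
cv2.imwrite('pics/m5.png',cv2.resize(np.hstack([a,b]),(800,296)))"
```

```text
time: 25.4
tcp_pos: [0.473, -0.2432, 0.2394]
orientation: [0.19, -2.752, 0.036]
contact_force: [-0.1, -0.1, -0.4]
opening: 0.0553
grip_force: 0.0
```

View pics/m5.png

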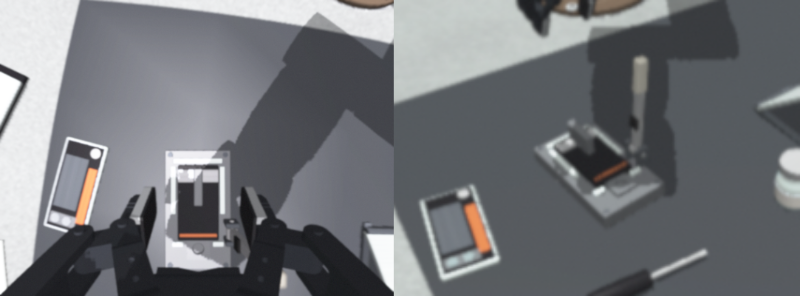

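Seated: the pack lies in the nest between the lips with the eye end under the lever end, and the lever is still upright.

```bash
python3 - <<'E'
from plan import *
P,im=cloud('w5'); Q=(P-on)@Rn; q=Q[(abs(Q[...,2]-.012)<.004)&(abs(Q[...,1])<.034)&(Q[...,0]>-.0635)&(Q[...,0]<.052)&(im.max(2)<90)]
print('slab',np.percentile(q[:,0],[.5,99.5]),np.percentile(q[:,1],[.5,99.5]),q[:,2].mean(),np.linalg.svd(q-q.mean(0),full_matrices=0)[2][2],cv2.minAreaRect(q[:,:2].astype(np.float32)))
R0=R.from_rotvec(st['orientation']).as_matrix(); Rd=R.from_rotvec([2.058,2.373,0]).as_matrix()
t=np.degrees(R.from_matrix(Rd@R0.T).as_rotvec()); x=np.array([.5318,-.1638,.30])
print('turn',t,t/10,'d',(x-st['tcp_pos'])*100, st['joint_pos'], ik(x,Rd,[st['joint_pos'],[-.35,.4,1.6,0,1.1,-.5]]).x)
E
```

```text
slab [-0.0594  0.0476] [-0.0288  0.0302] 0.012745887110885217 [0.0005 0.0017 1.    ] ((-0.006197463721036911, 0.0007390156388282776), (0.05931808054447174, 0.10850350558757782), 89.96595764160156)
turn [-14.3894 -19.3643 -88.5405] [-1.4389 -1.9364 -8.854 ] d [5.8076 7.9808 6.0024] [-0.4984  0.4889  1.6293 -0.2297  1.3386 -2.1174] [-0.4174  0.3401  1.6556 -0.0002  1.1454 -0.5593]
```

```bash
python3 -m pendant '[{"claw":1,"linear":[0,0,3],"dr":[-1.44,-1.94,-8.85]},{"claw":1,"linear":[0,0,3],"dr":[-1.44,-1.94,-8.85]},{"claw":1,"linear":[0,0,0],"dr":[-1.44,-1.94,-8.85]},{"claw":1,"linear":[0.8,1.1,0],"dr":[-1.44,-1.94,-8.85]},{"claw":1,"linear":[1,1.4,0],"dr":[-1.44,-1.94,-8.85]},{"claw":1,"linear":[1,1.4,0],"dr":[-1.44,-1.94,-8.85]},{"claw":1,"linear":[1,1.4,0],"dr":[-1.44,-1.94,-8.85]},{"claw":1,"linear":[1,1.4,0],"dr":[-1.44,-1.94,-8.85]},{"claw":1,"linear":[1,1.3,0],"dr":[-1.44,-1.94,-8.85]},{"claw":1,"linear":[0,0,0],"dr":[-1.44,-1.94,-8.85]}]' 60
cat > lv.py <<'E'
from h import *
np.set_printoptions(precision=3,suppress=True)
st=robot.sense();R0=R.from_rotvec(st['orientation']).as_matrix(); Rd=R.from_rotvec([2.058,2.373,0]).as_matrix()
print('turn',np.degrees(R.from_matrix(Rd@R0.T).as_rotvec()),'d',(np.array([.5318,-.1638,.161])-st['tcp_pos'])*100)
E
python3 lv.py
```

```text
time: 26.8
tcp_pos: [0.5313, -0.1626, 0.2962]
orientation: [-2.061, -2.37, -0.007]
contact_force: [-0.6, -0.3, -0.2]
opening: 0.0854
grip_force: 0.0
turn [-0.249  0.126  0.141] d [  0.049  -0.124 -13.517]
```

```bash
python3 -m pendant '[{"claw":1,"linear":[0.05,-0.1,-2],"dr":[-0.2,0.1,0.1]},{"claw":1,"linear":[0,0,-4],"dr":[0,0,0]},{"claw":1,"linear":[0,0,-4],"dr":[0,0,0]},{"claw":1,"linear":[0,0,-2.5],"dr":[0,0,0]},{"claw":1,"linear":[0,0,-1],"dr":[0,0,0]},{"claw":1,"linear":[0,0,0],"dr":[0,0,0]},{"claw":0,"linear":[0,0,0],"dr":[0,0,0]},{"claw":-1,"linear":[0,0,0],"dr":[0,0,0]},{"claw":-1,"linear":[0,0,0],"dr":[0,0,0]},{"claw":-1,"linear":[0,0,0],"dr":[0,0,0]}]' 40
python3 -m pendant '[{"claw":-1,"linear":[0,0,0],"dr":[0,0,0]},{"claw":-1,"linear":[0,0,0],"dr":[0,0,0]},{"claw":-1,"linear":[0,0,0],"dr":[0,0,0]},{"claw":-1,"linear":[0,0,0],"dr":[0,0,0]},{"claw":-1,"linear":[0,0,0],"dr":[0,0,0]},{"claw":-1,"linear":[0,0,0],"dr":[0,0,0]},{"claw":-1,"linear":[0,0,0],"dr":[0,0,0]},{"claw":-1,"linear":[0,0,0],"dr":[0,0,0]},{"claw":-1,"linear":[0,0,0],"dr":[0,0,0]},{"claw":-1,"linear":[0,0,0],"dr":[0,0,0]}]'
python3 lv.py
```

```text
time: 28.05
tcp_pos: [0.5318, -0.1644, 0.1624]
orientation: [2.054, 2.376, 0.002]
contact_force: [-1.3, 0.3, 9.9]
opening: 0.0135
grip_force: 41.8
time: 29.3
tcp_pos: [0.5318, -0.1644, 0.1624]
orientation: [2.054, 2.376, 0.002]
contact_force: [-0.3, -0.2, 5.6]
opening: 0.0131
grip_force: 40.9
turn [-0.028  0.06  -0.198] d [ 0.002  0.063 -0.144]
```

```bash
python3 -m pendant '[{"claw":-1,"linear":[0.29,-2.0,0.04],"dr":[0,0,0]},{"claw":-1,"linear":[0.29,-2.08,-0.18],"dr":[0,0,0]},{"claw":-1,"linear":[0.27,-2.02,-0.55],"dr":[0,0,0]},{"claw":-1,"linear":[0.27,-1.89,-0.89],"dr":[0,0,0]},{"claw":-1,"linear":[0.23,-1.72,-1.21],"dr":[0,0,0]},{"claw":-1,"linear":[0.21,-1.47,-1.49],"dr":[0,0,0]},{"claw":-1,"linear":[0.16,-1.2,-1.73],"dr":[0,0,0]},{"claw":-1,"linear":[0.12,-0.88,-1.91],"dr":[0,0,0]},{"claw":-1,"linear":[0.06,-0.42,-1.42],"dr":[0,0,0]},{"claw":-1,"linear":[0,0,0],"dr":[0,0,0]}]'
python3 -m pendant '[{"claw":-1,"linear":[0.02,-0.2,-1],"dr":[0,0,0]},{"claw":-1,"linear":[0.02,-0.1,-1],"dr":[0,0,0]},{"claw":-1,"linear":[0,0,-0.5],"dr":[0,0,0]},{"claw":-1,"linear":[0,0,-0.2],"dr":[0,0,0]},{"claw":-1,"linear":[0,0,-0.1],"dr":[0,0,0]},{"claw":-1,"linear":[0,0,0],"dr":[0,0,0]},{"claw":-1,"linear":[0,0,0],"dr":[0,0,0]},{"claw":-1,"linear":[0,0,0],"dr":[0,0,0]},{"claw":-1,"linear":[0,0,0],"dr":[0,0,0]},{"claw":-1,"linear":[0,0,0],"dr":[0,0,0]}]'
```

```text
time: 30.55
tcp_pos: [0.5512, -0.3025, 0.0677]
orientation: [2.053, 2.375, 0.001]
contact_force: [2.1, -5.8, 0.2]
opening: 0.0134
grip_force: 38.9
time: 31.8
tcp_pos: [0.5515, -0.3049, 0.0404]
orientation: [2.053, 2.375, 0.001]
contact_force: [1.3, -6.8, 1.7]
opening: 0.013
grip_force: 39.4
```

```bash
python3 -m pendant '[{"claw":-1,"linear":[0,0,-0.1],"dr":[0,0,0]},{"claw":-1,"linear":[0,0,-0.1],"dr":[0,0,0]},{"claw":-1,"linear":[0,0,-0.1],"dr":[0,0,0]},{"claw":-1,"linear":[0,0,0],"dr":[0,0,0]},{"claw":-1,"linear":[0,0,0],"dr":[0,0,0]},{"claw":-1,"linear":[0,0,0],"dr":[0,0,0]},{"claw":-1,"linear":[0,0,0],"dr":[0,0,0]},{"claw":-1,"linear":[0,0,0],"dr":[0,0,0]},{"claw":-1,"linear":[0,0,0],"dr":[0,0,0]},{"claw":-1,"linear":[0,0,0],"dr":[0,0,0]}]'
```

```text
time: 33.05
tcp_pos: [0.5516, -0.3049, 0.0389]
orientation: [2.052, 2.374, 0.002]
contact_force: [-2.7, -3.6, 18.1]
opening: 0.0137
grip_force: 41.7
```

Firm stop (18 N), so the lever is shut. I'll release, retreat upward and verify.

```bash
python3 -m pendant '[{"claw":-1,"linear":[0,0,0.1],"dr":[0,0,0]},{"claw":0,"linear":[0,0,0],"dr":[0,0,0]},{"claw":1,"linear":[0,0,0],"dr":[0,0,0]},{"claw":1,"linear":[0,0,0],"dr":[0,0,0]},{"claw":1,"linear":[0,0,0],"dr":[0,0,0]},{"claw":1,"linear":[0,0,2],"dr":[0,0,0]},{"claw":1,"linear":[0,0,4],"dr":[0,0,0]},{"claw":1,"linear":[0,0,5],"dr":[0,0,0]},{"claw":1,"linear":[0,3,5],"dr":[0,0,0]},{"claw":1,"linear":[0,4,2],"dr":[0,0,0]}]'
python3 -m pendant '[{"claw":1,"linear":[-2,3,2],"dr":[0,0,0]},{"claw":1,"linear":[-2,3,0],"dr":[0,0,0]},{"claw":1,"linear":[0,0,0],"dr":[0,0,0]},{"claw":1,"linear":[0,0,0],"dr":[0,0,0]},{"claw":1,"linear":[0,0,0],"dr":[0,0,0]},{"claw":1,"linear":[0,0,0],"dr":[0,0,0]},{"claw":1,"linear":[0,0,0],"dr":[0,0,0]},{"claw":1,"linear":[0,0,0],"dr":[0,0,0]},{"claw":1,"linear":[0,0,0],"dr":[0,0,0]},{"claw":1,"linear":[0,0,0],"dr":[0,0,0]}]'
python3 - <<'E'
from plan import *
grab('wrist','w6')
P,im=cloud('w6'); Q=(P-on)@Rn
q=Q[(abs(Q[...,2]-.012)<.004)&(abs(Q[...,1])<.034)&(Q[...,0]>-.0635)&(Q[...,0]<.052)&(im.max(2)<90)]
print('slab',np.percentile(q[:,0],[.5,99.5]),np.percentile(q[:,1],[.5,99.5]),q[:,2].mean(),np.linalg.svd(q-q.mean(0),full_matrices=0)[2][2])
l=(abs(Q[...,0]-.036)<.006)&(Q[...,2]>.022)&(Q[...,1]<.03)&(Q[...,1]>-.11)
a=Q[l]; 
for lo,hi in((-.05,.03),(-.096,-.05)):
    k=a[(a[:,1]>lo)&(a[:,1]<hi)]; print('lever slope',np.polyfit(-k[:,1],k[:,2],1),len(k))
E
```

```text
time: 34.3
tcp_pos: [0.5515, -0.2342, 0.2231]
orientation: [2.052, 2.371, 0.003]
contact_force: [0.2, -0.3, -0.5]
opening: 0.0853
grip_force: 0.0
time: 35.55
tcp_pos: [0.5111, -0.1742, 0.2387]
orientation: [2.054, 2.377, 0.001]
contact_force: [0.3, -0.5, -0.0]
opening: 0.0854
grip_force: 0.0
slab [-0.0586  0.0471] [-0.0263  0.0304] 0.01281596172129001 [-0.0002  0.0103  0.9999]
lever slope [0.0017 0.0268] 826
lever slope [0.0063 0.0293] 386
```

View pics/w6.png

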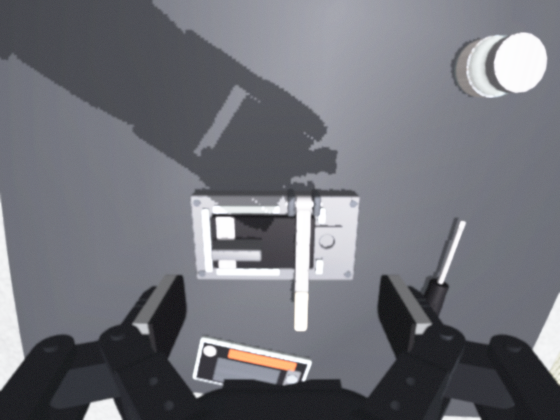

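The lever is shut: its slope is about 0.002–0.006 rad, crossing the pack at (303,240). The pack is flat in the nest, the eye is at (327,240), and the gripper is clear. Handing in.

```bash
python3 -c "
from bench import robot
print(robot.close_job())"
```

```text
the job is handed in; nothing more can be done
None
```

The longer pack lies flat in the socket's nest, eye end at the lever's end, with the lever shut over it, and I handed the job in at about 36 s. The final image shows the pack within about 1 mm of the nest centre, and the jar, phone and screwdriver look unmoved. The shorter pack was still on its peg after the lift, though I didn't recheck it at the end. The hand-in gave no verdict.

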